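# Clamp and pin a work stop on a strut channel rail

### The job

Mount the work stop on the channel rail: saddle its plate flat on the rail with the fence facing the fixed jaw, and its pin hole over the floor slot nearest the rail's open end. Put the spring channel nut through the plate's window with its head along the channel, press it down against its spring, turn it a quarter turn and let it rise so that its grooves catch the channel's lips, and push the locating pin fully home through the plate into that floor slot. Let go of everything and leave the other things on the bench where they are.

Things in the scene. Friction and masses are not known exactly. Their poses are not given: they have to be found in the camera images.
- rail: Fixed steel strut channel, 300 long, 54 wide, standing on two bolted feet; origin on the bench under its middle, x along it. Open top at z 49, slot 26 wide between lips turned down to z 40. Inside 48 wide; floor top at z 12, pierced by 30x18 slots at x -100, 0 and 100 (mm). A steel jaw, 40 high, is bolted on top at the +x end (x 118 to 150); the other end is open.
- rail_end_slot (a point): On the rail's centre line at the level of its top (z 49 mm over the bench), above the floor slot nearest the open end (x = -100 mm on the rail). The pin must end in this floor slot. Axes as the rail's.
- stop: Loose steel work stop, about 0.45 kg: saddle plate 150 long x 64 wide x 6 thick, upright fence at its +x end (12 thick, 64 wide, top 61 mm above the plate's underside). Origin on the underside at the middle of the window; x along the plate towards the fence. Flared side ears reach 13 mm below the plate and straddle the rail with 1.5 mm play each side. Seated, its origin is 49 mm above the bench.
- stop_fence (a point): Centre of the stop's fence, on the stop at x 72, 36 mm above the plate's underside; the place to grip it, from above across the 12 mm thickness (along x). Brass strip on its outer face. Axes as the stop's. On the bench the plate's underside is 13 mm up. A red key machine (body to 300 mm high, spindle at its right rear to 380 mm) stands between it and the rail: carry it over or behind that.
- stop_window (a point): Middle of the stop's rectangular window, 56 along x by 30 across, on the plate's top face (6 mm above the underside). The nut's head goes through it into the channel. Axes as the stop's.
- stop_pinhole (a point): Middle of the stop's round pin hole, 13 mm wide, on the plate's top face, 56 mm behind the window's middle on the side away from the fence. Axes as the stop's.
- kit_block: Fixed hardwood block 64 x 124 x 53 mm; origin under its centre. The nut stands upright in a pocket, its foot 41 mm above the bench, at y -30 mm (wing along the block's y); the pin stands upright in a bore at y +42, its collar on the block's top, its tip 1 mm above the bench. Lift both straight up: nut 15 mm, pin 55 mm at least.
- nut_wing (a point): Spring channel nut, 0.18 kg, 87 tall, upright: steel head, stem, steel collar 46 across, black skirt 38 across (to 55 above the nut's foot), wing 62 long (x) x 14 thick (y), 55 to 87 up. This point is the wing's centre, 70.5 up; grip above the skirt, across the 14 mm. Wing and head are parallel: head 44 long (x) x 18 wide. Turns either way; half a turn is the same.
- nut_head (a point): Bottom of the two cross grooves in the top of the nut's head, on the axis, 7 mm above the nut's foot. Head 10 mm high; grooves 7 wide, 3 deep, 11.5 to 18.5 mm either side of the axis, fit over the rail's lips when the head stands across the rail. Caught, this point is 40 mm above the bench, at the lower edge of the lips.
- nut_collar (a joint): Sprung collar on the nut's stem, 0 = lowest (its underside 9 mm above nut_head), up to 16 mm as it is pushed up. About 2.4 N at 0, 13 N at 13 mm. With the nut through the seated stop the collar lies on the plate; press the nut down until this reads 11 to 15 mm and the head is free below the lips to turn; caught it reads about 6 mm.
- pin_grip (a point): Locating pin, 60 g, 92 tall, upright: shank 9 wide and 52 long with a tapered nose, collar 24 across and 4 thick, then a round grip 16 wide and 36 tall. This point is the middle of the grip, 74 mm above the tip. Home when its collar lies on the stop's plate.
- pin_tip (a point): Tip of the pin's nose, on its axis. With the pin home it is 46 mm below the plate's underside, about 3 mm above the bench, through the rail's floor.
- padlock: Bystander: loose brass padlock, 18x42x66 mm, standing; origin under its centre.
- oil_bottle: Bystander: loose yellow dropper bottle, 42 mm across, 134 high; origin under its centre.
- brass_block: Bystander: loose brass block, 24x32x21 mm; origin under its centre.
- note_block: Bystander: loose note block, 68x68x14 mm; origin under its centre.
- screwdriver: Bystander: loose red screwdriver lying flat, 192 mm long along y; origin under its centre.
Mind the look-alikes: they are no part of the job. What is shaped like the part that bears nut_wing but green is not meant.

How it is judged:
By the outcome, as a careful person would: the job done as asked, in the order asked, and still so for the second after the job is handed in, with the robot touching nothing.
It also fails if it takes over 72 s, if anything falls off the work surface, if the arm or the gripper's body presses on something with over 40 N, if the wrist force passes 120 N, or if a joint passes its speed limit or range.

### The arm

A 7-joint arm with a two-finger parallel gripper is mounted at the origin on a cart in front of the work surface, level with it; the furniture and walls round the work are solid. World frame = base frame: x ahead of the robot, y to its left, z up, the work surface at z = 0. Lengths are in m, angles in rad, forces in N, time in s.
With the tool pointing down it reaches from about 0.425 to 0.925 m from the base axis. Payload 6.8 kg.
Tool frame: the origin (TCP) lies on the centre line of the jaws, within the pads' length; the fingertips stand 25 mm ahead of it and the grasp point (between the pads) lies 6 mm ahead of it; z points along the fingers, y is the line along which they close (so a half turn about z gives the same grasp; the last joint's range is limited). The gripper opens to 85 mm and grips with 20 to 120 N. Pads are 22 mm wide; open, the fingers measure 114 mm over their backs; the gripper's body (76 mm by 85 mm) begins 54 mm behind the grasp point. The pads swing forward as they close: fully open they stand 13 mm farther back than shut.
Start: joints at [-1.454, 0.477, 0.022, 1.555, -0.011, 1.109, -0.083], TCP at [0.15, 0.658, 0.256] pointing down, gripper open.
Joint ranges: [-2.96, 2.96], [-0.34, 2.1], [-1.41, 1.46], [0.24, 2.44], [-1.37, 4.51], [0.17, 1.92], [-2.96, 2.96]. Speed limits (rad/s): [2.39, 2.39, 3.14, 3.14, 3.14, 3.14, 3.14].

### API

Orientations are given as a rotation vector (axis times angle).
In Python, from bench import telemetry, grab_frame, job gives the robot as it stands.
- The arm moves only by the tool apply_moves, never from a script. Its argument "rows" is a list of rows, each a list of 2 entries, a list of its own where there are three numbers: the shift along the tool's x, y, z each as a share of 250 mm, from -1 to 1, then the turn, a rotation vector about the tool's x, y, z each as a share of pi rad, from -1 to 1. A call has 1 to 10 rows; each row is the pose to reach, as a shift and turn from the pose commanded when the call began, along the tool's axes at that moment, turning the shorter way round; what a row does not reach only later rows make up. A row lasts 1/8 s, in which the tool goes at most 62.5 mm and 10.7 degrees, less where a joint would pass 70% of its speed; a pose out of reach is approached as far as the arm can. A call with a number of a shift or a turn outside -1 to 1 is refused whole. A call with a gripper value outside its range is refused whole. "jaw" is the gripper's target within -1 to 1 (fully open at 1, half-way at 0, shut at -1), set as the call begins (left out, the last holds). The fingers move at their own pace and stop on an object; "newtons" is the grip in N (left out, the last holds). Time passes only in rows, so rows that repeat a pose let the fingers close. It gives the time, the measured TCP pose, the force, the opening and the grip force at its end, in the units of the state.
- telemetry.get_obs(): the state, without advancing time (a new reading comes with each control period).
- grab_frame(name): name is "scene" or "side" or "wrist"; returns a dict with "frame" (480x640x3 uint8, red, green, blue), "vertical_fov" (degrees; the focal length in pixels is half the picture's height over the tangent of half this angle, whatever the lens; pixels are square), "cx", "cy" (the principal point, pixels), "origin" and "attitude" of the camera in the world. Camera axes: x right, y up, looking along -z (the intrinsics and any distortion apply to the point x, -y, -z); pixel columns grow to the right and rows downward; lengths in m; the calibration is good to about 2 mm. A picture is of the moment at which its call begins. There is no depth.
- job.hand_in(): hands the job in; it is judged then, once.
The state is a dict: "clock": time; "joints": joint angles; "qvel": joint speeds; "tau": joint torques, N m; "tcp_pos": TCP position; "orientation": TCP orientation; "contact_force": force on the tool from outside, world axes, zero at the start; "moment": the same for the moment, N m; "grip_width": finger opening in m; "gripper_force": force on a finger pad.
Only numpy, scipy, OpenCV 4.12 (cv2) and the standard library are available. Lean on these libraries where they do the work, as an engineer would, in place of code of your own. Each camera call takes 0.05 s, during which the arm holds its last target. There are 200 camera calls.

## Working session

There is one attempt and no reset: what is moved stays moved. The work goes in short steps, Python scripts to look and compute and a tool call to move; the robot and the scene stay as the last step left them, time stands still between calls to the robot, and variables do not carry over. Pictures are saved under pics/ and viewed, at most 10 in all, crops included, and the job is handed in when it is done.

Besides the shell and the picture viewer there is one more tool, called after "Request:" in YAML: its name, and indented under it one key for each argument. apply_moves: Moves the arm, as the interface text tells. Its arguments: {"type":"object","properties":{"rows":{"type":"array"},"jaw":{"type":"number"},"newtons":{"type":"number"}},"required":["rows"]}

```bash
ls; mkdir -p pics; python3 - <<'E'
from bench import telemetry, grab_frame
import cv2
print(telemetry.get_obs())
for n in ("scene","side"):
    f=grab_frame(n); print(n,{k:v for k,v in f.items() if k!="frame"})
    cv2.imwrite(f"pics/{n}0.png",f["frame"][:,:,::-1])
E
```

```text
pics
{'clock': 0.0, 'joints': array([-1.45416937,  0.47782155,  0.02234175,  1.55644332, -0.0115004 ,
        1.10930124, -0.08312198]), 'qvel': array([-0.00047937, -0.0008334 , -0.00077389, -0.00021768,  0.00060967,
       -0.00017882,  0.00105501]), 'tau': array([-5.53327955e-04, -5.96452403e+01,  1.60753738e+00, -2.81197071e+01,
        1.23877623e-02,  9.13197262e-03, -2.59025961e-05]), 'tcp_pos': array([0.150308  , 0.65749387, 0.25531477]), 'orientation': array([-3.52253631e-01, -3.12171139e+00,  2.89642711e-03]), 'contact_force': array([ 0.26306748,  0.66366194, -0.92592846]), 'moment': array([-0.02235741, -0.02857326, -0.00727616]), 'gripper_force': 0.0, 'grip_width': 0.08543462175105225}
scene {'vertical_fov': 49.95429466943793, 'cx': 318.5554556548686, 'cy': 242.49869517128832, 'origin': array([-0.53302559,  0.67891431,  1.23033006]), 'attitude': array([ 0.49020071, -0.88498969, -1.96852341])}
side {'vertical_fov': 46.91549627645274, 'cx': 314.5864033231849, 'cy': 239.06563309906406, 'origin': array([ 0.13274472, -0.69909683,  1.25107405]), 'attitude': array([ 0.59242571, -0.16555343, -0.55179614])}
```

View pics/scene0.png

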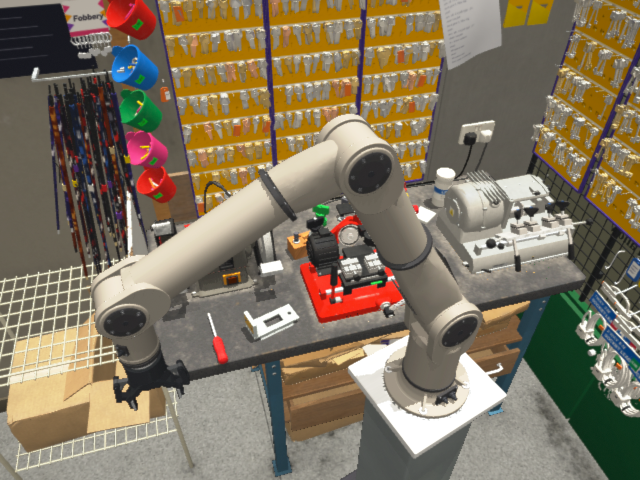

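View pics/side0.png

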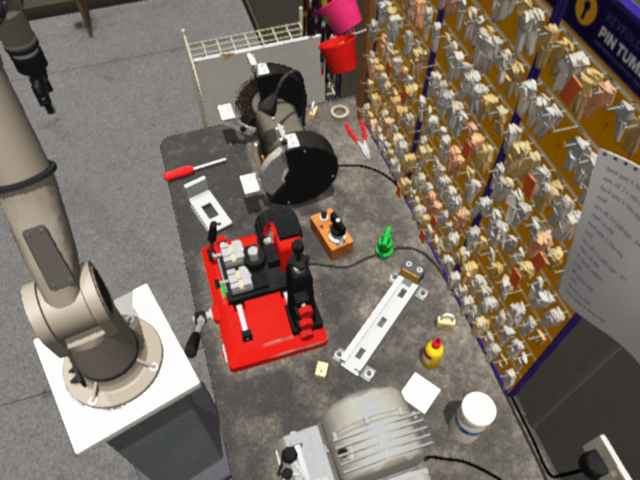

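The side view shows:
- the stop at (207,207), with its fence at (195,185)
- the kit block at (332,235)
- a black nut at about (337,228) and a green look-alike at (386,240)
- the rail from (355,360), its open end, to (410,270), where the jaw is

Next I'll confirm these in an enlarged crop.

```bash
cat > h.py <<'E'
import numpy as np, cv2
from scipy.spatial.transform import Rotation as R
from bench import telemetry, grab_frame
def rayf(f,u,v):
    F=240/np.tan(np.radians(f["vertical_fov"])/2)
    d=R.from_rotvec(f["attitude"]).as_matrix()@np.array([(u-f["cx"])/F,-(v-f["cy"])/F,-1])
    return np.array(f["origin"]),d
def onz(f,u,v,z):
    o,d=rayf(f,u,v); return o+d*(z-o[2])/d[2]
def proj(f,p):
    F=240/np.tan(np.radians(f["vertical_fov"])/2)
    q=R.from_rotvec(f["attitude"]).as_matrix().T@(np.array(p)-f["origin"])
    return f["cx"]-F*q[0]/q[2], f["cy"]+F*q[1]/q[2]
def delta(pos,yaw,st=None):
    """row (shift/0.25, turn/pi) to reach TCP pos, pointing down, tool y axis at world angle yaw"""
    o=telemetry.get_obs(); R0=R.from_rotvec(o["orientation"])
    y=np.array([np.cos(yaw),np.sin(yaw),0]); z=np.array([0,0,-1.]); x=np.cross(y,z)
    best=None
    for s in (1,-1):
        T=R.from_matrix(np.c_[s*x,s*y,z]); rv=(R0.inv()*T).as_rotvec()
        if best is None or np.linalg.norm(rv)<np.linalg.norm(best): best=rv
    return (R0.inv().apply(np.array(pos)-o["tcp_pos"])/0.25).round(4), (best/np.pi).round(4)
E
python3 - <<'E'
from h import *
im=cv2.imread("pics/side0.png")
a=cv2.resize(im[170:240,170:250],None,fx=5,fy=5,interpolation=cv2.INTER_CUBIC)
b=cv2.resize(im[200:390,310:440],None,fx=3,fy=3,interpolation=cv2.INTER_CUBIC)
m=np.zeros((570,790,3),np.uint8); m[:350,:400]=a; m[:,400:]=b
cv2.imwrite("pics/m1.png",m)
f=grab_frame("side")
for n,u,v,z in [("fence",195,185,.07),("window",209,212,.019),("kit",332,235,.053),("nut",338,220,.12),("railopen",355,360,.049),("jaw",411,268,.089),("machine corner",322,340,0.02),("mach",325,315,.02)]: print(n,onz(f,u,v,z).round(3))
E
```

```text
fence [0.384 0.333 0.07 ]
window [0.385 0.266 0.019]
kit [ 0.619 -0.007  0.053]
nut [ 0.63  -0.015  0.12 ]
railopen [ 0.471 -0.326  0.049]
jaw [ 0.713 -0.216  0.089]
machine corner [ 0.441 -0.232  0.02 ]
mach [ 0.484 -0.18   0.02 ]
```

View pics/m1.png

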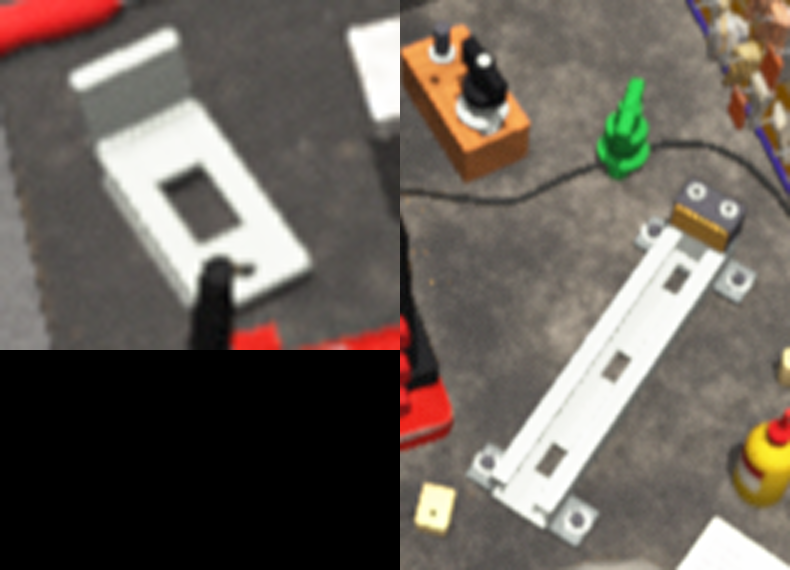

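The nut meant is the black one in the kit block, px (340,226). The green one at px (386,240) stands on the bench and is the look-alike. The crop shows the fence top centre at px (195,182), the window at (210.6,210.8), and floor slots at (360,353), (382,322) and (402,293).

```bash
python3 - <<'E'
from h import *
f=grab_frame("side")
A=lambda u,v:(170+u/5,170+v/5); B=lambda u,v:(310+(u-400)/3,200+v/3)
for n,p,z in [("fence top c",A(125,60),.074),("fenceL",A(80,80),.074),("fenceR",A(175,37),.074),("window",A(203,204),.019),("plate corner far",A(310,267),.019),
 ("slot-100",B(551,459),.012),("slot0",B(616,366),.012),("slot100",B(677,278),.012),("railendL",B(497,487),.049),("railendR",B(547,516),.049),
 ("jaw bolt1",B(698,190),.089),("jaw bolt2",B(729,209),.089),
 ("pin top",B(442,30),.093),("kit a",B(462,25),.053),("kit b",B(528,125),.053),("kit c",B(467,150),.053),("wing top end1",B(484,60),.128),
 ("wing far",B(472,45),.128)]:
  print(n,np.round(p,1),onz(f,*p,z).round(4))
o=telemetry.get_obs(); print(o["clock"])
print(R.from_rotvec(o["orientation"]).as_matrix().round(3))
w=grab_frame("wrist"); print(w["origin"],R.from_rotvec(w["attitude"]).as_matrix().round(3),w["vertical_fov"])
cv2.imwrite("pics/w0.png",w["frame"][:,:,::-1])
E
```

```text
fence top c [195. 182.] [0.3884 0.3397 0.074 ]
fenceL [186. 186.] [0.361 0.34  0.074]
fenceR [205.  177.4] [0.4194 0.3399 0.074 ]
window [210.6 210.8] [0.3912 0.2675 0.019 ]
plate corner far [232.  223.4] [0.4214 0.1956 0.019 ]
slot-100 [360.3 353. ] [ 0.5018 -0.3068  0.012 ]
slot0 [382. 322.] [ 0.5938 -0.269   0.012 ]
slot100 [402.3 292.7] [ 0.6867 -0.2305  0.012 ]
railendL [342.3 362.3] [ 0.443  -0.3149  0.049 ]
railendR [359. 372.] [ 0.4618 -0.3544  0.049 ]
jaw bolt1 [409.3 263.3] [ 0.7177 -0.2031  0.089 ]
jaw bolt2 [419.7 269.7] [ 0.7277 -0.2314  0.089 ]
pin top [324. 210.] [0.6294 0.049  0.093 ]
kit a [330.7 208.3] [0.6651 0.0698 0.053 ]
kit b [352.7 241.7] [ 0.6525 -0.0541  0.053 ]
kit c [332.3 250. ] [ 0.593  -0.0471  0.053 ]
wing top end1 [338. 220.] [ 0.6267 -0.0196  0.128 ]
wing far [334. 215.] [ 0.627  -0.0009  0.128 ]
0.2
[[-0.975  0.223 -0.   ]
 [ 0.223  0.975 -0.001]
 [-0.    -0.001 -1.   ]]
[0.08464075 0.67239261 0.37293617] [[ 0.222 -0.94  -0.258]
 [ 0.975  0.214  0.059]
 [-0.001 -0.265  0.964]] 70.46353121247536
```

```bash
python3 - <<'E'
from h import *
print(delta([.39,.339,.20],np.pi/2))
f=grab_frame("side")
for n,u,v,z in [("spindle",298,245,.38),("disc near top",285,205,.2),("disc top",300,133,.25),("redrear",325,330,.02),("pillar",272,212,.3)]: print(n,onz(f,u,v,z).round(3))
E
```

```text
(array([-1.2185, -1.0293,  0.2244]), array([-0.0003, -0.    , -0.0716]))
spindle [ 0.419 -0.18   0.38 ]
disc near top [0.513 0.044 0.2  ]
disc top [0.646 0.188 0.25 ]
redrear [ 0.462 -0.214  0.02 ]
pillar [ 0.443 -0.028  0.3  ]
```

Request:
apply_moves:
  rows:
    - [[-0.2,-0.2,0],[0,0,-0.02]]
    - [[-0.4,-0.35,0],[0,0,-0.04]]
    - [[-0.6,-0.5,0.05],[0,0,-0.07]]
    - [[-0.8,-0.66,0.1],[0,0,-0.0716]]
    - [[-0.98,-0.82,0.2],[0,0,-0.0716]]
    - [[-0.98,-0.98,0.22],[0,0,-0.0716]]
    - [[-0.98,-0.98,0.22],[0,0,-0.0716]]
  jaw: 0
  newtons: 100

```text
clock: 1.18
tcp_pos: [0.335, 0.3597, 0.2002]
orientation: [-0.009, -3.14, 0.006]
contact_force: [-0.1, 0.4, -0.2]
grip_width: 0.0429
gripper_force: 0.0
```

```bash
python3 - <<'E'
from h import *
o=telemetry.get_obs(); print(o["clock"],o["tcp_pos"],o["joints"].round(2),o["grip_width"])
print(delta([.39,.339,.20],np.pi/2))
w=grab_frame("wrist"); cv2.imwrite("pics/w1.png",w["frame"][:,:,::-1])
for p in [(.39,.333,.074),(.358,.345,.074),(.422,.345,.074),(.3912,.2675,.019),(.391,.2115,.019)]: print(np.round(proj(w,p),1))
E
```

```text
1.175 [0.33500245 0.35970207 0.20022448] [-1.01  0.25  0.07  2.04 -0.02  0.86  0.64] 0.04293741189230147
(array([-0.2204, -0.0816,  0.0008]), array([-0.0012, -0.0006, -0.0018]))
[280.6 304.6]
[295.1 266.3]
[296.6 340.6]
[217.  279.3]
[157.8 279.3]
```

View pics/w1.png

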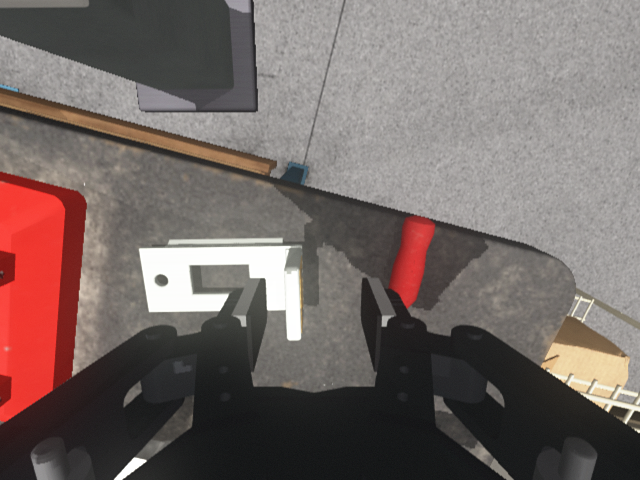

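The wrist view shows the fence top running from about (293,262) to (293,340), the window at (220,279) and the pin hole at (161,281). That agrees with the side view to within about 2.5 mm, so I'll go down and grip the fence.

Request:
apply_moves:
  rows:
    - [[-0.22,-0.076,0],[0,0,0]]
    - [[-0.22,-0.076,0.2],[0,0,0]]
    - [[-0.22,-0.076,0.4],[0,0,0]]
    - [[-0.22,-0.076,0.58],[0,0,0]]
    - [[-0.22,-0.076,0.58],[0,0,0]]

```text
clock: 1.85
tcp_pos: [0.3878, 0.3457, 0.0539]
orientation: [0.003, -3.137, 0.006]
contact_force: [0.1, 0.1, 0.1]
grip_width: 0.0427
gripper_force: 0.0
```

Request:
apply_moves:
  rows:
    - [[0,0,0],[0,0,0]]
    - [[0,0,0],[0,0,0]]
    - [[0,0,0],[0,0,0]]
    - [[0,0,0],[0,0,0]]
    - [[0,0,0],[0,0,0]]
  jaw: -1
  newtons: 100

```text
clock: 2.48
tcp_pos: [0.3906, 0.3468, 0.0585]
orientation: [0.0, 3.139, 0.005]
contact_force: [-1.4, -0.7, 6.9]
grip_width: 0.0108
gripper_force: 97.4
```

Request:
apply_moves:
  rows:
    - [[0,0,-0.1],[0,0,0]]
    - [[0,0,-0.25],[0,0,0]]
    - [[0,0,-0.4],[0,0,0]]
    - [[0,0,-0.4],[0,0,0]]

```text
clock: 2.98
tcp_pos: [0.3912, 0.3473, 0.1598]
orientation: [-0.0, 3.137, 0.009]
contact_force: [0.8, -0.3, -4.6]
grip_width: 0.0105
gripper_force: 98.4
```

```bash
python3 - <<'E'
from h import *
o=telemetry.get_obs(); print(o["clock"],o["tcp_pos"],o["joints"].round(2),o["grip_width"],o["contact_force"])
w=grab_frame("wrist"); cv2.imwrite("pics/w2.png",cv2.resize(w["frame"][200:440,80:400,::-1],None,fx=2.5,fy=2.5,interpolation=cv2.INTER_CUBIC))
t=o["tcp_pos"]; Rm=R.from_rotvec(o["orientation"])
# nominal held: window centre at stop frame
for s in [(-56,0,6),(0,0,6),(-75,-32,6),(-75,32,6),(72,0,61),(-28,15,6),(-28,-15,6)]:
    s=np.array(s)/1000; # stop x = world +y, y=-x
    rel=s-np.array([.072,0,.036]); g=t+np.array([0,0,-.006])
    p=g+np.array([-rel[1],rel[0],rel[2]]); u=np.array(proj(w,p)); print((s*1000).round(),u.round(1),((u-[80,200])*2.5).round())
E
```

```text
2.975 [0.39119863 0.34733524 0.15980824] [-0.92  0.35  0.09  2.02 -0.05  0.77  0.77] 0.010539637728901562 [ 0.82015764 -0.34270287 -4.56070434]
[-56.   0.   6.] [ 49.4 286.3] [-76. 216.]
[0. 0. 6.] [165.3 286.1] [213. 215.]
[-75. -32.   6.] [ 25.  344.3] [-137.  361.]
[-75.  32.   6.] [ -6.7 222. ] [-217.   55.]
[72.  0. 61.] [314.6 354.1] [586. 385.]
[-28.  15.   6.] [102.3 257. ] [ 56. 142.]
[-28. -15.   6.] [112.3 314.1] [ 81. 285.]
```

View pics/w2.png

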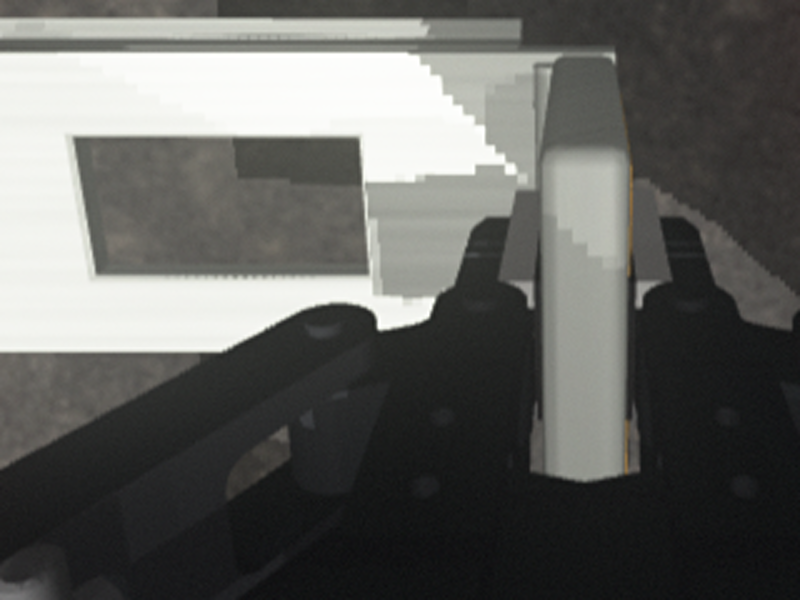

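The crop shows the stop held square, with window corners at about (70,137) and (95,277) in the crop. It sits about 1 mm to the stop's +y side of centre and about 3.5 mm low on the pads. I'll lift it high and carry it over the machine.

Request:
apply_moves:
  rows:
    - [[0,0,-0.25],[0,0,0]]
    - [[0,0,-0.5],[0,0,0]]
    - [[0,0,-0.75],[0,0,0]]
    - [[0,0,-1],[0,0,0]]

```text
clock: 3.52
tcp_pos: [0.3889, 0.345, 0.4064]
orientation: [0.001, -3.14, 0.003]
contact_force: [1.1, 1.1, -5.1]
grip_width: 0.011
gripper_force: 99.6
```

Request:
apply_moves:
  rows:
    - [[0,0,-0.2],[0,0,0]]
    - [[-0.1,0,-0.38],[0,0,0]]
    - [[-0.2,-0.15,-0.38],[0,0,0]]
    - [[-0.3,-0.35,-0.38],[0,0,0]]
    - [[-0.4,-0.55,-0.38],[0,0,0]]
    - [[-0.5,-0.75,-0.38],[0,0,0]]
    - [[-0.6,-0.95,-0.38],[0,0,0]]

```text
clock: 4.4
tcp_pos: [0.5399, 0.1067, 0.4992]
orientation: [0.001, -3.139, 0.001]
contact_force: [1.6, 1.2, -4.9]
grip_width: 0.0107
gripper_force: 99.6
```

```bash
python3 - <<'E'
from h import *
o=telemetry.get_obs(); print(o["clock"],o["tcp_pos"],o["joints"].round(2),o["grip_width"],o["contact_force"])
print(delta([.62,-.258,.5],np.radians(22.4)))
E
```

```text
4.4 [0.53987707 0.10666008 0.49916112] [-0.62  0.13  0.36  1.5  -0.05  1.52  1.31] 0.010653046396345147 [ 1.5723323   1.16930336 -4.85266023]
(array([-0.3197, -1.4588, -0.0031]), array([-0.0008, -0.0007,  0.3757]))
```

Request:
apply_moves:
  rows:
    - [[-0.05,-0.2,0],[0,0,0.05]]
    - [[-0.1,-0.4,0],[0,0,0.1]]
    - [[-0.15,-0.6,0],[0,0,0.15]]
    - [[-0.2,-0.8,0],[0,0,0.2]]
    - [[-0.26,-0.98,0],[0,0,0.25]]
    - [[-0.32,-1,0],[0,0,0.3]]
    - [[-0.32,-1,0],[0,0,0.35]]
    - [[-0.32,-1,0],[0,0,0.3757]]
    - [[-0.32,-1,0],[0,0,0.3757]]

```text
clock: 5.52
tcp_pos: [0.6197, -0.1414, 0.4991]
orientation: [-1.745, -2.609, 0.003]
contact_force: [-0.4, -0.7, -4.0]
grip_width: 0.0108
gripper_force: 99.6
```

```bash
python3 - <<'E'
from h import *
o=telemetry.get_obs(); print(o["clock"],o["tcp_pos"],o["joints"].round(2),o["grip_width"],o["contact_force"])
print(delta([.62,-.258,.25],np.radians(22.4)))
E
```

```text
5.525 [ 0.61972902 -0.14142761  0.49912547] [-0.35  0.34  0.69  1.31 -0.21  1.57  0.71] 0.010785918956056276 [-0.39847192 -0.71362981 -4.02841303]
(array([-0.4327, -0.174 ,  0.9964]), array([-0.0009, -0.0004,  0.0002]))
```

Request:
apply_moves:
  rows:
    - [[-0.22,-0.09,0],[0,0,0]]
    - [[-0.43,-0.174,0],[0,0,0]]
    - [[-0.4327,-0.174,0.2],[0,0,0]]
    - [[-0.4327,-0.174,0.4],[0,0,0]]
    - [[-0.4327,-0.174,0.6],[0,0,0]]
    - [[-0.4327,-0.174,0.8],[0,0,0]]
    - [[-0.4327,-0.174,1],[0,0,0]]
    - [[-0.4327,-0.174,1],[0,0,0]]
    - [[-0.4327,-0.174,1],[0,0,0]]

```text
clock: 6.65
tcp_pos: [0.6215, -0.259, 0.253]
orientation: [1.746, 2.609, 0.0]
contact_force: [-0.4, -0.9, -3.2]
grip_width: 0.0106
gripper_force: 99.7
```

```bash
python3 - <<'E'
from h import *
o=telemetry.get_obs(); print(o["clock"],o["tcp_pos"],o["joints"].round(2),o["grip_width"],o["contact_force"])
w=grab_frame("wrist"); cv2.imwrite("pics/w3.png",cv2.resize(w["frame"][:,:,::-1],(800,600),interpolation=cv2.INTER_CUBIC))
a=np.radians(22.4); ux=np.array([np.cos(a),np.sin(a),0]); uy=np.array([-np.sin(a),np.cos(a),0]); c=np.array([.5941,-.2688,0])
for q in [(118,27,89),(118,-27,89),(150,27,89),(-100,0,12),(0,0,12),(100,0,12),(-150,27,49),(-150,-27,49),(-150,13,49),(100,13,49),(118,13,49)]:
    print(q,(np.array(proj(w,c+ux*q[0]/1e3+uy*q[1]/1e3+np.array([0,0,q[2]/1e3])))*1.25).round(1))
E
```

```text
6.65 [ 0.62153097 -0.25904483  0.25300165] [-0.13  0.54  0.64  1.6  -0.35  1.12  0.99] 0.010614660133760594 [-0.38663328 -0.8880108  -3.18212452]
(118, 27, 89) [526.6 238.5]
(118, -27, 89) [519.9 316. ]
(150, 27, 89) [574.8 238.6]
(-100, 0, 12) [240.8 257.3]
(0, 0, 12) [358.  257.5]
(100, 0, 12) [475.1 257.6]
(-150, 27, 49) [154.2 230.7]
(-150, -27, 49) [164.3 299.6]
(-150, 13, 49) [156.9 249.1]
(100, 13, 49) [485.3 249.6]
(118, 13, 49) [508.9 249.6]
```

View pics/w3.png

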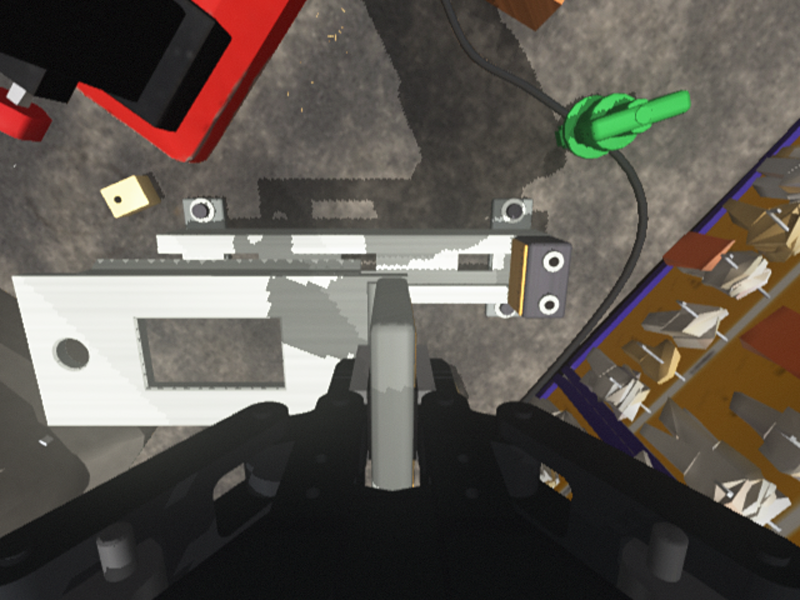

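The wrist view shows:
- the rail's +y top edge at v≈235, with its lips at 235–254 and 285–303
- the jaw at (540,278)
- the end slot hidden under the held plate
- the pin hole at (72,353)

The rail appears about 3 mm further to −y than the side view gave. I'll drop close above the rail and measure again there.

Request:
apply_moves:
  rows:
    - [[-0.008,0,0.15],[0,0,0]]
    - [[-0.008,0,0.3],[0,0,0]]
    - [[-0.008,0,0.42],[0,0,0]]
    - [[-0.008,0,0.51],[0,0,0]]
    - [[-0.008,0,0.51],[0,0,0]]
    - [[-0.008,0,0.51],[0,0,0]]

```text
clock: 7.45
tcp_pos: [0.6226, -0.261, 0.1256]
orientation: [1.747, 2.608, 0.001]
contact_force: [-0.0, -0.6, -3.9]
grip_width: 0.0105
gripper_force: 99.6
```

```bash
python3 - <<'E'
from h import *
o=telemetry.get_obs(); t=o["tcp_pos"]; print(o["clock"],t,o["orientation"],o["contact_force"])
w=grab_frame("wrist"); print(w["origin"]); cv2.imwrite("pics/w4f.png",w["frame"][:,:,::-1]); cv2.imwrite("pics/w4.png",cv2.resize(w["frame"][120:360,0:480,::-1],None,fx=1.66,fy=1.66*1.5,interpolation=cv2.INTER_CUBIC))
a=np.radians(22.4); ux=np.array([np.cos(a),np.sin(a),0]); uy=np.array([-np.sin(a),np.cos(a),0]); c=np.array([.5941,-.2688,0])
for q in [(118,27,89),(118,-27,89),(100,0,12),(-150,27,49),(-150,-27,49),(100,27,49),(100,13,49)]:
    print(q,np.array(proj(w,c+ux*q[0]/1e3+uy*q[1]/1e3+np.array([0,0,q[2]/1e3]))).round(1))
for s in [(-75,32,6),(-75,-32,6),(75,32,6),(-56,0,6),(-28,15,6),(-28,-15,6),(28,15,6)]:
    s=np.array(s)/1000; p=t+ux*(s[0]-.072)+uy*s[1]+np.array([0,0,s[2]-.0455]); print("stop",s*1e3,np.round(proj(w,p),1))
E
```

```text
7.45 [ 0.62258104 -0.26104932  0.12557186] [1.74653524e+00 2.60802835e+00 8.98862909e-04] [-0.02969874 -0.56832898 -3.91692065]
[ 0.59637212 -0.19924663  0.24270432]
(118, 27, 89) [505.1 223.6]
(118, -27, 89) [489.  327.2]
(100, 0, 12) [414.2 235.6]
(-150, 27, 49) [  3.3 207.3]
(-150, -27, 49) [ 24.4 293.3]
(100, 27, 49) [436.3 207.6]
(100, 13, 49) [434. 231.]
stop [-75.  32.   6.] [  2.2 219.2]
stop [-75. -32.   6.] [ 32.  339.2]
stop [75. 32.  6.] [320.6 219.3]
stop [-56.   0.   6.] [ 56.2 282.2]
stop [-28.  15.   6.] [107.9 253.5]
stop [-28. -15.   6.] [117.3 309.6]
stop [28. 15.  6.] [223.5 253.5]
```

View pics/w4f.png

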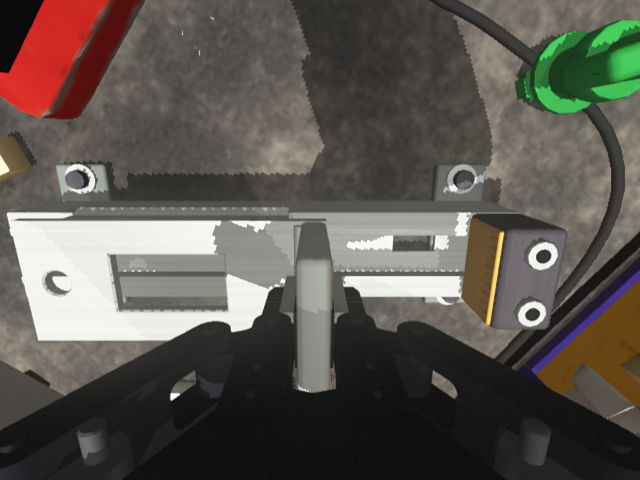

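The stop's features fall where predicted: hole (57,283), window corner (109,254). The rail edges need sub-pixel numbers, so I'll read profiles from the image.

```bash
python3 - <<'E'
import cv2,numpy as np
g=cv2.cvtColor(cv2.imread("pics/w4f.png"),cv2.COLOR_BGR2GRAY).astype(int)
for u in (345,375,445): print(u,g[198:302,u-1:u+2].mean(1).astype(int).tolist())
print("row 243",g[242:245,385:442].mean(0).astype(int).tolist())
print("u350 row205..",)
im=cv2.imread("pics/w4f.png")[190:310,320:500]; cv2.imwrite("pics/c4.png",cv2.resize(im,None,fx=4.4,fy=4.4,interpolation=cv2.INTER_CUBIC))
E
```

```text
345 [71, 69, 73, 81, 84, 84, 84, 83, 84, 86, 84, 83, 84, 87, 122, 154, 162, 164, 164, 166, 167, 165, 165, 164, 162, 159, 162, 166, 168, 169, 172, 176, 175, 170, 173, 175, 169, 168, 171, 171, 172, 170, 168, 168, 170, 172, 175, 177, 173, 173, 173, 170, 169, 167, 171, 170, 169, 165, 166, 165, 166, 165, 166, 165, 164, 166, 166, 165, 158, 147, 144, 149, 145, 114, 84, 84, 83, 93, 176, 217, 230, 241, 237, 203, 181, 202, 228, 238, 191, 78, 45, 49, 51, 53, 57, 60, 62, 64, 68, 71, 74, 76, 76, 80]
375 [62, 65, 71, 80, 86, 85, 86, 86, 85, 86, 87, 85, 87, 88, 122, 155, 164, 164, 167, 168, 167, 168, 165, 164, 163, 161, 163, 166, 169, 169, 172, 179, 180, 175, 176, 177, 173, 171, 171, 171, 175, 201, 238, 248, 249, 249, 248, 248, 248, 250, 246, 218, 173, 170, 174, 174, 173, 170, 169, 170, 171, 170, 170, 169, 168, 170, 169, 168, 166, 155, 149, 150, 159, 134, 92, 91, 89, 105, 214, 247, 244, 243, 243, 240, 238, 236, 235, 233, 233, 233, 236, 238, 239, 239, 238, 234, 234, 235, 200, 115, 92, 91, 93, 92]
445 [109, 109, 104, 92, 88, 88, 89, 88, 89, 90, 89, 88, 89, 87, 118, 153, 161, 162, 165, 166, 165, 164, 165, 164, 163, 161, 161, 165, 168, 168, 170, 176, 174, 173, 178, 181, 177, 207, 235, 238, 237, 237, 236, 237, 238, 239, 231, 231, 239, 233, 197, 153, 144, 149, 153, 154, 153, 150, 148, 148, 148, 151, 151, 149, 146, 149, 149, 151, 151, 149, 148, 151, 158, 134, 92, 91, 90, 107, 214, 247, 244, 242, 244, 244, 243, 243, 242, 242, 241, 242, 243, 244, 245, 245, 244, 242, 243, 245, 214, 126, 101, 106, 128, 175]
row 243 [247, 248, 248, 247, 248, 248, 250, 224, 99, 75, 80, 80, 82, 75, 73, 72, 73, 73, 72, 72, 74, 74, 75, 75, 73, 74, 79, 74, 73, 76, 77, 79, 77, 76, 76, 76, 77, 76, 75, 75, 79, 71, 67, 66, 84, 146, 163, 149, 92, 143, 251, 248, 246, 246, 244, 240, 238]
u350 row205..
```

View pics/c4.png

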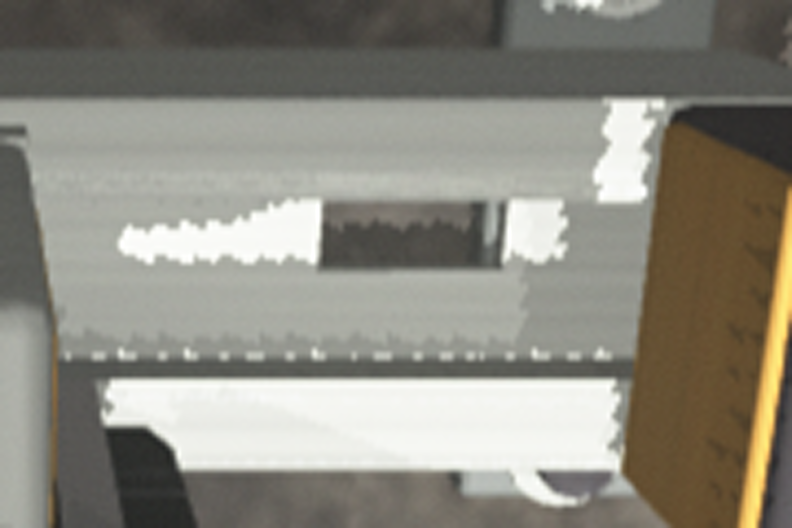

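Sub-pixel reading puts the rail edges at v 212.0 and 296.3, so the rail centre is 2.4 mm to −y of the first estimate, with yaw exact. The stop therefore needs −2.2 mm along the rail and +1.3 mm across. I'll correct that and lower it.

Request:
apply_moves:
  rows:
    - [[0.0052,-0.0088,0],[0,0,0]]
    - [[0.0052,-0.0088,0.02],[0,0,0]]
    - [[0.0052,-0.0088,0.045],[0,0,0]]
    - [[0.0052,-0.0088,0.07],[0,0,0]]
    - [[0.0052,-0.0088,0.09],[0,0,0]]
    - [[0.0052,-0.0088,0.105],[0,0,0]]
    - [[0.0052,-0.0088,0.115],[0,0,0]]
    - [[0.0052,-0.0088,0.122],[0,0,0]]
    - [[0.0052,-0.0088,0.122],[0,0,0]]

```text
clock: 8.62
tcp_pos: [0.619, -0.26, 0.0947]
orientation: [-1.748, -2.61, -0.001]
contact_force: [-3.8, 3.4, 6.4]
grip_width: 0.0105
gripper_force: 101.3
```

Request:
apply_moves:
  rows:
    - [[0,0,0.003],[0,0,0]]
    - [[0,0,0.006],[0,0,0]]
    - [[0,0,0.006],[0,0,0]]

```text
clock: 9.0
tcp_pos: [0.619, -0.26, 0.0946]
orientation: [-1.748, -2.61, -0.003]
contact_force: [-8.1, 5.3, 17.1]
grip_width: 0.0109
gripper_force: 102.9
```

```bash
python3 - <<'E'
from h import *
o=telemetry.get_obs(); t=o["tcp_pos"]; print(o["clock"],t,o["orientation"],o["contact_force"],o["moment"])
w=grab_frame("wrist"); cv2.imwrite("pics/w5f.png",w["frame"][:,:,::-1]); 
g=cv2.cvtColor(w["frame"],cv2.COLOR_RGB2GRAY).astype(int)
for u in (70,150,220,380,420): 
  d=np.diff(g[180:400,u-1:u+2].mean(1)); k=[(180+i,int(d[i])) for i in range(len(d)) if abs(d[i])>35]; print(u,k)
a=np.radians(22.4); ux=np.array([np.cos(a),np.sin(a),0]); uy=np.array([-np.sin(a),np.cos(a),0]); c=np.array([.5941,-.2688,0])-uy*.0024-ux*.0004
for q in [(100,27,49),(100,-27,49)]:
    print(q,np.array(proj(w,c+ux*q[0]/1e3+uy*q[1]/1e3+np.array([0,0,q[2]/1e3]))).round(1))
for s in [(-75,32,6),(-75,-32,6),(75,32,6),(-56,0,6),(-28,15,6),(-28,-15,6),(28,15,6)]:
    s=np.array(s)/1000; p=c+ux*(s[0]-.044)+uy*s[1]+np.array([0,0,s[2]+.049]); print("seated",s*1e3,np.round(proj(w,p),1),np.round(p,4))
E
```

```text
9.0 [ 0.6189707  -0.26000711  0.09463771] [-1.74843652e+00 -2.60994826e+00 -2.60645665e-03] [-8.0697088   5.27185563 17.13083622] [ 0.96139328  1.64315413 -0.07868214]
70 [(203, -38), (219, 44), (220, 77), (340, -89)]
150 [(219, 58), (220, 81), (256, -60), (309, 47), (339, -41), (340, -95)]
220 [(206, 56), (207, 37), (219, 42), (220, 74), (223, -52), (253, 53), (267, -56), (310, 42), (311, 49), (320, -65), (321, -105)]
380 [(260, 56), (268, -45), (302, 97), (303, 44), (326, -102)]
420 [(256, -44), (270, 37), (302, 94), (303, 46), (321, -105), (322, -57)]
(100, 27, 49) [462.4 228.9]
(100, -27, 49) [450.7 326.6]
seated [-75.  32.   6.] [  6.  221.6] [ 0.4724 -0.2869  0.055 ]
seated [-75. -32.   6.] [ 35.2 341.2] [ 0.4968 -0.3461  0.055 ]
seated [75. 32.  6.] [323.3 221.7] [ 0.6111 -0.2298  0.055 ]
seated [-56.   0.   6.] [ 59.5 284.4] [ 0.5022 -0.3093  0.055 ]
seated [-28.  15.   6.] [111.1 255.8] [ 0.5224 -0.2847  0.055 ]
seated [-28. -15.   6.] [120.3 311.7] [ 0.5338 -0.3125  0.055 ]
seated [28. 15.  6.] [226.4 255.8] [ 0.5741 -0.2634  0.055 ]
```

View pics/w5f.png

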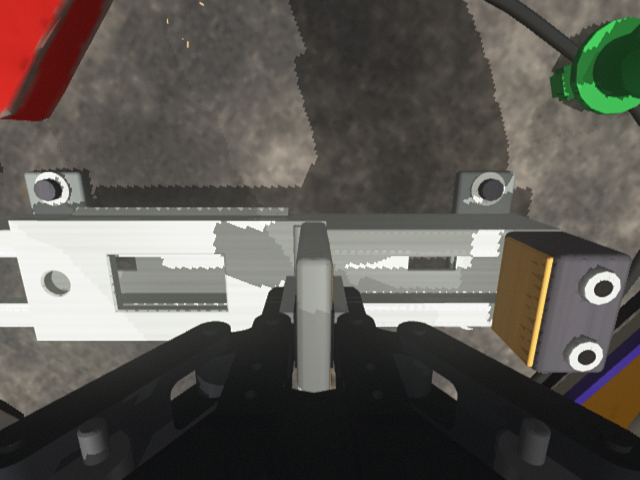

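The wrist view shows the plate sitting over the rail, with edges at v 220 and 340 and the hole at (56,283). This is within 1.5 mm of the seated prediction, and the force rise confirms contact. I'll release it and move up.

Request:
apply_moves:
  rows:
    - [[0,0,-0.004],[0,0,0]]
    - [[0,0,-0.004],[0,0,0]]
    - [[0,0,-0.004],[0,0,0]]
    - [[0,0,-0.004],[0,0,0]]
  jaw: 0

```text
clock: 9.55
tcp_pos: [0.619, -0.26, 0.0926]
orientation: [-1.748, -2.61, 0.0]
contact_force: [0.5, -0.0, -0.2]
grip_width: 0.0429
gripper_force: 0.0
```

Request:
apply_moves:
  rows:
    - [[0,0,-0.15],[0,0,0]]
    - [[0,0,-0.35],[0,0,0]]
    - [[0,0,-0.55],[0,0,0]]
    - [[0,0,-0.75],[0,0,0]]
    - [[0,0,-0.75],[0,0,0]]

```text
clock: 10.18
tcp_pos: [0.6207, -0.2616, 0.285]
orientation: [1.744, 2.603, 0.003]
contact_force: [0.7, -0.1, -0.8]
grip_width: 0.0424
gripper_force: 0.0
```

```bash
python3 - <<'E'
from h import *
o=telemetry.get_obs(); t=o["tcp_pos"]; print(o["clock"],t,o["orientation"],o["contact_force"],o["joints"].round(2))
w=grab_frame("wrist"); cv2.imwrite("pics/w6f.png",w["frame"][:,:,::-1])
g=cv2.cvtColor(w["frame"],cv2.COLOR_RGB2GRAY).astype(int)
a=np.radians(22.4); ux=np.array([np.cos(a),np.sin(a),0]); uy=np.array([-np.sin(a),np.cos(a),0]); c=np.array([.5941,-.2688,0])-uy*.0024-ux*.0004
P=lambda q:np.array(proj(w,c+ux*q[0]/1e3+uy*q[1]/1e3+np.array([0,0,q[2]/1e3]))).round(1)
for q in [(-150,27,49),(-150,-27,49),(60,27,49),(60,-27,49)]: print(q,P(q))
for s in [(-75,32,6),(-75,-32,6),(60,32,6),(60,-32,6),(-56,0,6),(-28,15,6),(-28,-15,6),(28,15,6),(28,-15,6),(78,0,61)]:
    print("seated",s,P((s[0]-44,s[1],s[2]+49)))
# edges: v profile at several u; u profile along window centre
for x in (-100,-44,10):
  u=int(P((x,0,55))[0]); d=np.diff(g[150:420,u-1:u+2].mean(1)); print("col",u,[(150+i,int(d[i])) for i in range(len(d)) if abs(d[i])>35])
v=int(P((-44,5,55))[1]); d=np.diff(g[v-1:v+2,60:420].mean(0)); print("row",v,[(60+i,int(d[i])) for i in range(len(d)) if abs(d[i])>35])
print(delta([.626,-.0185,.30],np.radians(84.2)))
E
```

```text
10.175 [ 0.62069377 -0.2615713   0.28500907] [1.74432138 2.60332969 0.00328413] [ 0.73793727 -0.10565126 -0.8158169 ] [-0.14  0.51  0.66  1.57 -0.34  1.17  0.98]
(-150, 27, 49) [139.7 180.6]
(-150, -27, 49) [146.6 231.4]
(60, 27, 49) [343.8 180.6]
(60, -27, 49) [342.6 231.2]
seated (-75, 32, 6) [167.  176.3]
seated (-75, -32, 6) [174.  237.4]
seated (60, 32, 6) [300.9 176.3]
seated (60, -32, 6) [301.5 237.2]
seated (-56, 0, 6) [189.  207.6]
seated (-28, 15, 6) [215.  193.1]
seated (-28, -15, 6) [217.2 221.7]
seated (28, 15, 6) [269.8 193.1]
seated (28, -15, 6) [270.8 221.6]
seated (78, 0, 61) [319.9 219.3]
col 189 [(174, 84), (175, 56), (206, -37), (212, 64), (241, -42), (242, -50), (299, 90), (333, -45), (334, -136)]
col 243 [(170, 38), (174, 54), (175, 59), (206, -37), (220, 48), (221, 36), (236, -47), (237, -60), (325, -39), (326, -64)]
col 295 [(170, 42), (175, 49), (236, -46), (237, -67), (388, -40), (389, -52)]
row 202 [(158, 96), (183, 35), (189, -74), (214, -89), (229, 37), (317, -44), (362, -94), (385, 66), (387, 75), (395, -41), (399, -39), (400, -36), (408, 107), (410, -93), (411, -48)]
(array([ 0.8855,  0.3923, -0.0721]), array([ 0.0005,  0.0011, -0.3435]))
```

The released stop shows edges at 175.3 and 237.0 against predictions of 176.3 and 237.3, so it is seated within about 0.6 mm. Next is the black nut in the kit block, starting with a look at the block from above.

Request:
apply_moves:
  rows:
    - [[0.1,0.05,-0.16],[0,0,0.04]]
    - [[0.3,0.13,-0.16],[0,0,0.08]]
    - [[0.5,0.22,-0.16],[0,0,0.12]]
    - [[0.7,0.31,-0.16],[0,0,0.157]]
    - [[0.8855,0.392,-0.16],[0,0,0.157]]
    - [[0.8855,0.392,-0.16],[0,0,0.157]]
    - [[0.8855,0.392,-0.16],[0,0,0.157]]

```text
clock: 11.1
tcp_pos: [0.6246, -0.0183, 0.319]
orientation: [-2.332, -2.104, 0.003]
contact_force: [-0.2, -1.3, 0.1]
grip_width: 0.0426
gripper_force: 0.0
```

```bash
python3 - <<'E'
from h import *
o=telemetry.get_obs(); t=o["tcp_pos"]; print(o["clock"],t,o["joints"].round(2))
w=grab_frame("wrist"); cv2.imwrite("pics/w7f.png",w["frame"][:,:,::-1])
a=np.radians(-5.8); ux=np.array([np.cos(a),np.sin(a),0]); uy=np.array([-np.sin(a),np.cos(a),0]); c=np.array([.629,.0114,0])
P=lambda q:np.array(proj(w,c+ux*q[0]/1e3+uy*q[1]/1e3+np.array([0,0,q[2]/1e3]))).round(1)
for q in [(32,62,53),(-32,62,53),(32,-62,53),(-32,-62,53),(0,-30,128),(0,1,128),(0,-61,128),(0,42,93)]: print(q,P(q))
hsv=cv2.cvtColor(w["frame"],cv2.COLOR_RGB2HSV); m=cv2.inRange(hsv,(5,110,60),(18,255,255))
m=cv2.morphologyEx(m,cv2.MORPH_OPEN,np.ones((3,3)))
n,l,st,ce=cv2.connectedComponentsWithStats(m)
for i in range(1,n):
  if st[i][4]>400: print(st[i],ce[i])
cv2.imwrite("pics/c7.png",cv2.resize(w["frame"][90:330,200:500,::-1],None,fx=2.5,fy=2.5,interpolation=cv2.INTER_CUBIC))
E
```

```text
11.1 [ 0.62463406 -0.01827343  0.31902551] [-0.64  0.43  0.79  1.64 -0.32  1.21  0.12]
(32, 62, 53) [345.7 117.9]
(-32, 62, 53) [285.7 117.9]
(32, -62, 53) [343.  230.4]
(-32, -62, 53) [288.  230.4]
(0, -30, 128) [315.8 217.2]
(0, 1, 128) [315.9 183.5]
(0, -61, 128) [315.7 249.1]
(0, 42, 93) [315.8 136.8]
[ 555   59   73   41 1284] [588.15809969  77.30919003]
[ 286  118   60   72 2607] [317.5021097  146.26965861]
[601 126  39  37 646] [617.75851393 148.34520124]
[535 140  62  20 459] [560.06753813 152.08496732]
[ 506  175   68   70 2255] [531.71529933 208.94855876]
[ 563  184   77  108 3233] [598.86730591 239.25177853]
[ 527  275   82  129 3751] [563.19168222 337.91815516]
[ 610  350   30   71 1154] [628.81715771 393.64904679]
```

The block's outline (u 286–346, top v 118) matches the prediction exactly, so I'll go down and grip the nut.

Request:
apply_moves:
  rows:
    - [[0,0.0056,0.2],[0,0,0]]
    - [[0,0.0056,0.4],[0,0,0]]
    - [[0,0.0056,0.55],[0,0,0]]
    - [[0,0.0056,0.7],[0,0,0]]
    - [[0,0.0056,0.78],[0,0,0]]
    - [[0,0.0056,0.78],[0,0,0]]

```text
clock: 11.9
tcp_pos: [0.6259, -0.0193, 0.1243]
orientation: [-2.333, -2.102, 0.003]
contact_force: [-0.6, -0.8, 0.4]
grip_width: 0.0427
gripper_force: 0.0
```

Request:
apply_moves:
  rows:
    - [[0,0,0],[0,0,0]]
    - [[0,0,0],[0,0,0]]
    - [[0,0,0],[0,0,0]]
    - [[0,0,0],[0,0,0]]
  jaw: -1
  newtons: 80

```text
clock: 12.4
tcp_pos: [0.6279, -0.0184, 0.1271]
orientation: [2.331, 2.103, 0.004]
contact_force: [0.7, -0.9, 7.0]
grip_width: 0.0126
gripper_force: 79.0
```

Request:
apply_moves:
  rows:
    - [[0,0,-0.1],[0,0,0]]
    - [[0,0,-0.3],[0,0,0]]
    - [[0,0,-0.5],[0,0,0]]
    - [[0,0,-0.7],[0,0,0]]
    - [[0,0,-0.8],[0,0,0]]
    - [[0,0,-0.8],[0,0,0]]

```text
clock: 13.15
tcp_pos: [0.6274, -0.0182, 0.3272]
orientation: [2.331, 2.104, 0.005]
contact_force: [-0.2, 0.1, -1.3]
grip_width: 0.0122
gripper_force: 78.5
```

```bash
python3 - <<'E'
from h import *
o=telemetry.get_obs(); t=o["tcp_pos"]; print(o["clock"],t,o["grip_width"],o["contact_force"])
print(delta([.5535,-.2876,.327],np.radians(-67.6)))
f=grab_frame("side")
for z in (.2,.3,.38): print(z,[onz(f,u,v,z)[:2].round(3) for u,v in((298,242),(305,330),(322,318))])
E
```

```text
13.15 [ 0.62736474 -0.01823116  0.32721633] 0.012197464372516648 [-0.23630915  0.07907706 -1.34015503]
(array([-1.102 , -0.1837, -0.0012]), array([ 0.0008, -0.001 ,  0.3429]))
0.2 [array([ 0.482, -0.066]), array([ 0.379, -0.263]), array([ 0.423, -0.259])]
0.3 [array([ 0.449, -0.126]), array([ 0.355, -0.304]), array([ 0.396, -0.301])]
0.38 [array([ 0.422, -0.174]), array([ 0.336, -0.337]), array([ 0.373, -0.334])]
```

Request:
apply_moves:
  rows:
    - [[-0.2,0,0],[0,0,0.05]]
    - [[-0.4,-0.02,0],[0,0,0.1]]
    - [[-0.6,-0.05,0],[0,0,0.15]]
    - [[-0.8,-0.1,0],[0,0,0.2]]
    - [[-0.95,-0.15,0],[0,0,0.25]]
    - [[-1,-0.184,0],[0,0,0.3]]
    - [[-1,-0.184,0],[0,0,0.343]]
    - [[-1,-0.184,0],[0,0,0.343]]
    - [[-1,-0.184,0],[0,0,0.343]]

```text
clock: 14.32
tcp_pos: [0.5552, -0.2614, 0.3242]
orientation: [-3.08, -0.615, 0.002]
contact_force: [-0.3, -0.4, -1.2]
grip_width: 0.0127
gripper_force: 78.4
```

```bash
python3 - <<'E'
from h import *
o=telemetry.get_obs(); t=o["tcp_pos"]; print(o["clock"],t,o["grip_width"],o["contact_force"],o["joints"].round(2))
print(delta([.5535,-.2876,.19],np.radians(-67.6)))
E
```

```text
14.325 [ 0.55516598 -0.26137783  0.32415854] 0.012665339399392747 [-0.31946597 -0.39034907 -1.22768441] [-0.41  0.51  1.09  1.67 -0.47  1.25 -0.4 ]
(array([-0.0457,  0.0949,  0.5366]), array([-0.0003,  0.0004,  0.0009]))
```

Request:
apply_moves:
  rows:
    - [[-0.0457,0.0949,0.1],[0,0,0]]
    - [[-0.0457,0.0949,0.3],[0,0,0]]
    - [[-0.0457,0.0949,0.45],[0,0,0]]
    - [[-0.0457,0.0949,0.58],[0,0,0.001]]
    - [[-0.0457,0.0949,0.62],[0,0,0.001]]
    - [[-0.0457,0.0949,0.62],[0,0,0.001]]

```text
clock: 15.08
tcp_pos: [0.5538, -0.2883, 0.1703]
orientation: [-3.082, -0.606, 0.001]
contact_force: [-0.7, -0.7, -1.5]
grip_width: 0.0127
gripper_force: 78.4
```

```bash
python3 - <<'E'
from h import *
o=telemetry.get_obs(); t=o["tcp_pos"]; print(o["clock"],t,o["contact_force"]); print(delta([.5535,-.2876,t[2]],np.radians(-67.6)))
f=grab_frame("side"); w=grab_frame("wrist")
m=np.zeros((600,800,3),np.uint8)
a=cv2.resize(f["frame"][290:390,320:420],(400,400),interpolation=cv2.INTER_CUBIC); m[:400,:400]=a
m[:600,400:]=cv2.resize(w["frame"][60:420,200:440],(400,600),interpolation=cv2.INTER_CUBIC)
cv2.imwrite("pics/m8.png",m[:,:,::-1])
al=np.radians(22.4); ux=np.array([np.cos(al),np.sin(al),0]); uy=np.array([-np.sin(al),np.cos(al),0]); c=np.array([.5535,-.2876,0])
for q in [(-28,15,55),(-28,-15,55),(28,15,55),(28,-15,55),(-56,0,55),(0,0,79)]:
  p=c+ux*q[0]/1e3+uy*q[1]/1e3+np.array([0,0,q[2]/1e3]); s=np.array(proj(f,p)); v=np.array(proj(w,p)); print(q,"side",((s-[320,290])*4).round(),"wrist",((v-[200,60])*[400/240,600/360]+[400,0]).round())
for n,q in [("foot+",(22,9)),("foot-",(-22,9)),("foot+",(22,-9)),("foot-",(-22,-9))]:
  p=t*[1,1,0]+ux*q[0]/1e3+uy*q[1]/1e3+np.array([0,0,t[2]-.0861]); s=np.array(proj(f,p)); v=np.array(proj(w,p)); print(n,"side",((s-[320,290])*4).round(),"wrist",((v-[200,60])*[400/240,600/360]+[400,0]).round())
E
```

```text
15.075 [ 0.55384181 -0.28828111  0.17032615] [-0.67030368 -0.68263562 -1.46922498]
(array([-0.0002, -0.003 ,  0.    ]), array([-0.0001,  0.0001, -0.0008]))
(-28, 15, 55) side [172. 175.] wrist [552. 360.]
(-28, -15, 55) side [215. 202.] wrist [620. 360.]
(28, 15, 55) side [222. 105.] wrist [549. 235.]
(28, -15, 55) side [265. 131.] wrist [621. 235.]
(-56, 0, 55) side [168. 225.] wrist [586. 418.]
(0, 0, 79) side [222. 135.] wrist [585. 316.]
foot+ side [230.  96.] wrist [563. 264.]
foot- side [191. 152.] wrist [564. 374.]
foot+ side [257. 111.] wrist [611. 264.]
foot- side [217. 168.] wrist [610. 374.]
```

View pics/m8.png

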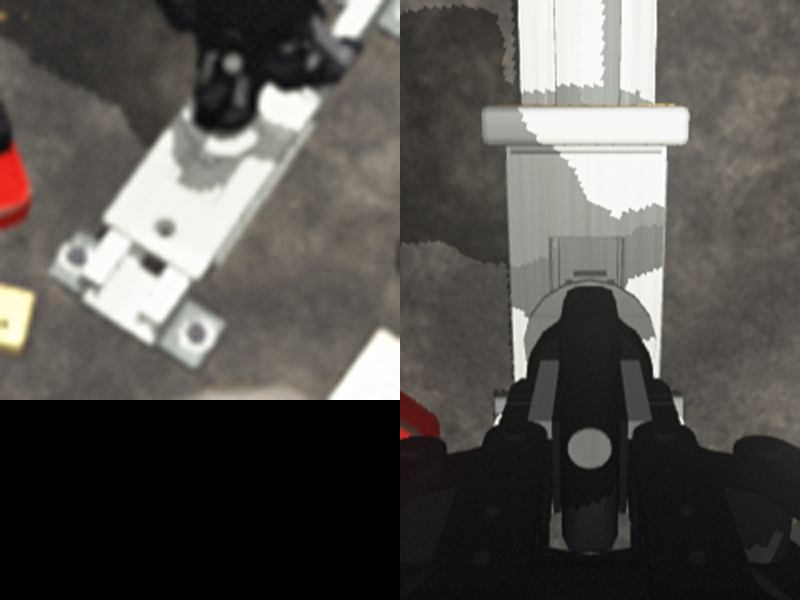

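The tiled view shows the nut centred over the window: window edges at u 549–623, nut axis at u≈588, plate hole at side (166,228). I'll insert it.

Request:
apply_moves:
  rows:
    - [[0,-0.003,0.05],[0,0,0]]
    - [[0,-0.003,0.1],[0,0,0]]
    - [[0,-0.003,0.15],[0,0,0]]
    - [[0,-0.003,0.161],[0,0,0]]
    - [[0,-0.003,0.161],[0,0,0]]

```text
clock: 15.8
tcp_pos: [0.5533, -0.2878, 0.1298]
orientation: [-3.083, -0.605, 0.001]
contact_force: [-0.7, -0.2, -2.0]
grip_width: 0.0124
gripper_force: 78.5
```

Request:
apply_moves:
  rows:
    - [[0,0,0.02],[0,0,0]]
    - [[0,0,0.04],[0,0,0]]
    - [[0,0,0.055],[0,0,0]]
    - [[0,0,0.07],[0,0,0]]
    - [[0,0,0.07],[0,0,0]]
    - [[0,0,0.07],[0,0,0]]

```text
clock: 16.55
tcp_pos: [0.5539, -0.2882, 0.1137]
orientation: [3.082, 0.604, 0.002]
contact_force: [-2.2, 1.4, 9.2]
grip_width: 0.0124
gripper_force: 80.1
```

Request:
apply_moves:
  rows:
    - [[0,0,0.005],[0,0,0]]
    - [[0,0,0.01],[0,0,0]]
    - [[0,0,0.01],[0,0,0]]
    - [[0,0,0.01],[0,0,0]]

```text
clock: 17.05
tcp_pos: [0.554, -0.2882, 0.1115]
orientation: [3.083, 0.604, 0.003]
contact_force: [-2.0, 2.1, 12.0]
grip_width: 0.0123
gripper_force: 80.3
```

```bash
python3 - <<'E'
from h import *
o=telemetry.get_obs(); t=o["tcp_pos"]; print(o["clock"],t,o["joints"].round(3),o["contact_force"]); print(delta([.5535,-.2876,t[2]],np.radians(-67.6)))
E
```

```text
17.05 [ 0.55396108 -0.28820497  0.11149206] [-0.211  0.736  0.864  1.839 -0.707  0.906 -0.195] [-2.01119337  2.13075296 11.96066577]
(array([-0.0008, -0.0029, -0.    ]), array([ 0.0002, -0.0005, -0.0012]))
```

Request:
apply_moves:
  rows:
    - [[0,0,0],[0,0,0.05]]
    - [[0,0,0],[0,0,0.1]]
    - [[0,0,0],[0,0,0.15]]
    - [[0,0,0],[0,0,0.2]]
    - [[0,0,0],[0,0,0.25]]
    - [[0,0,0],[0,0,0.3]]
    - [[0,0,0],[0,0,0.35]]
    - [[0,0,0],[0,0,0.4]]
    - [[0,0,0],[0,0,0.45]]
    - [[0,0,0],[0,0,0.499]]

```text
clock: 18.3
tcp_pos: [0.5546, -0.2891, 0.1121]
orientation: [2.606, -1.754, 0.007]
contact_force: [-0.5, 0.6, 10.9]
grip_width: 0.0128
gripper_force: 80.3
```

```bash
python3 - <<'E'
from h import *
o=telemetry.get_obs(); t=o["tcp_pos"]; print(o["clock"],t,o["joints"].round(3),o["contact_force"],o["moment"]); print(delta([.554,-.2880,t[2]],np.radians(22.4)))
E
```

```text
18.3 [ 0.55461748 -0.28910981  0.11211246] [-0.363  0.959  1.202  1.846 -1.019  1.111 -1.52 ] [-0.4784599   0.55134495 10.86064332] [-0.07707596  0.18459632  0.11813793]
(array([-0.005 ,  0.0006, -0.    ]), array([-0.0006, -0.0012, -0.0016]))
```

Request:
apply_moves:
  rows:
    - [[-0.005,0,0],[0,0,-0.0016]]
    - [[-0.005,0,-0.01],[0,0,-0.0016]]
    - [[-0.005,0,-0.02],[0,0,-0.0016]]
    - [[-0.005,0,-0.028],[0,0,-0.0016]]
    - [[-0.005,0,-0.034],[0,0,-0.0016]]
    - [[-0.005,0,-0.034],[0,0,-0.0016]]

```text
clock: 19.05
tcp_pos: [0.5544, -0.2885, 0.1192]
orientation: [2.613, -1.74, 0.008]
contact_force: [4.7, -6.2, -1.7]
grip_width: 0.0128
gripper_force: 78.7
```

The rise stopped at z 0.1192, a collar reading of about 6 mm, and the upward spring force is gone. The grooves have caught the lips, so I'll release.

Request:
apply_moves:
  rows:
    - [[0,0,0.004],[0,0,0]]
    - [[0,0,0.004],[0,0,0]]
    - [[0,0,0.004],[0,0,0]]
    - [[0,0,0.004],[0,0,0]]
  jaw: 0

```text
clock: 19.55
tcp_pos: [0.5529, -0.2863, 0.1175]
orientation: [-2.615, 1.741, 0.001]
contact_force: [-0.0, 0.1, -0.4]
grip_width: 0.0428
gripper_force: 0.0
```

Request:
apply_moves:
  rows:
    - [[0,0,-0.1],[0,0,0]]
    - [[0,0,-0.3],[0,0,0]]
    - [[0,0,-0.5],[0,0,0]]
    - [[0,0,-0.7],[0,0,0]]
    - [[0,0,-0.85],[0,0,0]]
    - [[0,0,-0.85],[0,0,0]]

```text
clock: 20.3
tcp_pos: [0.5531, -0.2883, 0.3351]
orientation: [-2.613, 1.742, -0.01]
contact_force: [-0.4, -0.1, -0.9]
grip_width: 0.0429
gripper_force: 0.0
```

```bash
python3 - <<'E'
from h import *
o=telemetry.get_obs(); t=o["tcp_pos"]; print(o["clock"],t,o["joints"].round(3),o["contact_force"]); print(delta([.633,.053,t[2]],np.radians(-95.8)))
w=grab_frame("wrist"); cv2.imwrite("pics/w9.png",w["frame"][:,:,::-1])
al=np.radians(22.4); ux=np.array([np.cos(al),np.sin(al),0]); uy=np.array([-np.sin(al),np.cos(al),0]); c=np.array([.554,-.2880,0])
P=lambda q:np.array(proj(w,c+ux*q[0]/1e3+uy*q[1]/1e3+np.array([0,0,q[2]/1e3]))).round(1)
for q in [(0,31,120),(0,-31,120),(7,31,120),(-7,31,120),(7,-31,120),(-7,-31,120),(-56,0,55),(0,0,120)]: print(q,P(q))
f=w["frame"].astype(int); m=((f.max(2)<70)).astype(np.uint8)
v0=int(P((0,0,120))[1]); u0=int(P((0,0,120))[0])
for dv in (-30,-20,0,20,30):
  r=f[v0+dv].max(1); print(v0+dv,r[u0-30:u0+30].tolist())
E
```

```text
20.3 [ 0.55310006 -0.28833589  0.33508038] [-0.456  0.727  1.414  1.645 -0.732  1.405 -1.7  ] [-0.41724792 -0.08085135 -0.86326073]
(array([-1.1375, -0.8199, -0.0023]), array([-0.0004, -0.0022, -0.3422]))
(0, 31, 120) [312.7 243.2]
(0, -31, 120) [312.9 182. ]
(7, 31, 120) [305.8 243.2]
(-7, 31, 120) [319.5 243.3]
(7, -31, 120) [305.8 182. ]
(-7, -31, 120) [320.1 182.1]
(-56, 0, 55) [360.6 202.8]
(0, 0, 120) [312.8 213.4]
183 [250, 249, 250, 250, 250, 250, 250, 250, 249, 250, 250, 250, 249, 250, 249, 249, 249, 250, 250, 249, 250, 250, 238, 252, 191, 173, 74, 54, 58, 59, 60, 61, 59, 60, 59, 57, 55, 99, 239, 253, 250, 249, 249, 249, 249, 249, 249, 249, 249, 249, 249, 249, 250, 249, 249, 249, 249, 249, 249, 249]
193 [253, 250, 250, 249, 250, 250, 250, 250, 246, 196, 250, 251, 244, 176, 165, 180, 236, 251, 235, 174, 164, 139, 89, 66, 63, 65, 66, 69, 74, 76, 78, 83, 82, 85, 87, 79, 72, 67, 59, 66, 80, 154, 231, 250, 251, 249, 249, 238, 223, 231, 229, 171, 163, 163, 164, 163, 159, 194, 252, 250]
213 [252, 252, 252, 252, 249, 248, 248, 249, 248, 219, 244, 247, 227, 167, 158, 138, 74, 71, 74, 69, 68, 64, 71, 82, 81, 62, 108, 245, 250, 248, 246, 247, 245, 246, 249, 252, 197, 79, 67, 80, 79, 68, 74, 78, 77, 77, 73, 107, 220, 240, 239, 239, 238, 238, 237, 160, 157, 242, 249, 248]
233 [104, 99, 99, 102, 98, 95, 92, 95, 92, 92, 88, 89, 83, 81, 77, 75, 74, 75, 79, 77, 78, 80, 81, 79, 75, 58, 62, 65, 68, 72, 69, 72, 72, 71, 69, 63, 63, 60, 66, 100, 104, 100, 102, 101, 99, 99, 102, 103, 103, 104, 106, 101, 100, 99, 97, 101, 101, 108, 109, 110]
243 [91, 88, 89, 83, 84, 83, 86, 81, 86, 86, 89, 90, 85, 79, 75, 76, 71, 73, 74, 72, 72, 72, 73, 70, 71, 72, 70, 66, 63, 64, 63, 64, 63, 62, 62, 63, 66, 76, 99, 103, 103, 103, 103, 101, 99, 101, 99, 98, 101, 105, 104, 101, 98, 98, 98, 100, 102, 98, 99, 97]
```

The nut's wing stays across the rail where predicted, with its cap at u≈313. On to the pin.

Request:
apply_moves:
  rows:
    - [[0,0,0],[0,0,-0.05]]
    - [[-0.08,-0.06,0],[0,0,-0.1]]
    - [[-0.2,-0.14,0],[0,0,-0.15]]
    - [[-0.35,-0.25,0],[0,0,-0.2]]
    - [[-0.5,-0.36,0],[0,0,-0.25]]
    - [[-0.65,-0.47,0],[0,0,-0.3]]
    - [[-0.8,-0.58,0],[0,0,-0.35]]
    - [[-0.9,-0.65,0],[0,0,-0.4]]
    - [[-0.98,-0.71,0],[0,0,-0.45]]
    - [[-0.98,-0.71,0],[0,0,-0.5]]

```text
clock: 21.6
tcp_pos: [0.6222, 0.0111, 0.3289]
orientation: [-3.077, -0.632, 0.004]
contact_force: [-0.3, -1.1, 0.1]
grip_width: 0.0427
gripper_force: 0.0
```

```bash
python3 - <<'E'
from h import *
o=telemetry.get_obs(); t=o["tcp_pos"]; print(o["clock"],t,o["joints"].round(3),o["contact_force"]); print(delta([.6332,.0532,.25],np.radians(-67.6)))
E
```

```text
21.6 [0.62224733 0.01108342 0.32889168] [-0.859  0.526  1.097  1.646 -0.485  1.275 -0.835] [-0.25693503 -1.13937108  0.10516327]
(array([ 0.1073, -0.1373,  0.3154]), array([-0.0002,  0.0007,  0.0045]))
```

Request:
apply_moves:
  rows:
    - [[0.06,-0.08,0],[0,0,0.0045]]
    - [[0.1073,-0.1373,0.15],[0,0,0.0045]]
    - [[0.1073,-0.1373,0.35],[0,0,0.0045]]
    - [[0.1073,-0.1373,0.55],[0,0,0.0045]]
    - [[0.1073,-0.1373,0.75],[0,0,0.0045]]
    - [[0.1073,-0.1373,0.9],[0,0,0.0045]]
    - [[0.1073,-0.1373,0.978],[0,0,0.0045]]
    - [[0.1073,-0.1373,0.978],[0,0,0.0045]]
    - [[0.1073,-0.1373,0.978],[0,0,0.0045]]

```text
clock: 22.72
tcp_pos: [0.6348, 0.0497, 0.087]
orientation: [3.084, 0.595, 0.003]
contact_force: [0.3, -1.0, 0.6]
grip_width: 0.0428
gripper_force: 0.0
```

Request:
apply_moves:
  rows:
    - [[0,0,0],[0,0,0]]
    - [[0,0,0],[0,0,0]]
    - [[0,0,0],[0,0,0]]
    - [[0,0,0],[0,0,0]]
  jaw: -1
  newtons: 50

```text
clock: 23.22
tcp_pos: [0.6346, 0.0505, 0.0869]
orientation: [-3.084, -0.596, -0.003]
contact_force: [-1.1, 0.6, 5.6]
grip_width: 0.0145
gripper_force: 48.6
```

Request:
apply_moves:
  rows:
    - [[0,0,-0.1],[0,0,0]]
    - [[0,0,-0.25],[0,0,0]]
    - [[0,0,-0.4],[0,0,0]]
    - [[0,0,-0.6],[0,0,0]]
    - [[0,0,-0.8],[0,0,0]]
    - [[0,0,-0.95],[0,0,0]]
    - [[0,0,-0.95],[0,0,0]]

```text
clock: 24.1
tcp_pos: [0.6352, 0.0493, 0.3265]
orientation: [3.085, 0.595, 0.009]
contact_force: [0.3, 0.5, -1.4]
grip_width: 0.0145
gripper_force: 48.8
```

```bash
python3 - <<'E'
from h import *
o=telemetry.get_obs(); t=o["tcp_pos"]; print(o["clock"],t,o["joints"].round(3),o["contact_force"],o["grip_width"]); print(delta([.5017,-.3089,.32],np.radians(-67.6)))
for n,(u,v) in (("w9",(361,203)),("w6f",(189,208)),("w5f",(57,283))):
  g=cv2.cvtColor(cv2.imread(f"pics/{n}.png"),cv2.COLOR_BGR2GRAY); s=14 if n!="w5f" else 24
  print(n); p=g[v-s:v+s,u-s:u+s]; m=(p<205).astype(np.uint8); k,l,st,ce=cv2.connectedComponentsWithStats(m)
  for i in range(1,k):
    if st[i][4]>15: print(st[i]+[u-s,v-s,0,0,0],(ce[i]+[u-s,v-s]).round(1))
E
```

```text
24.1 [0.63520842 0.04926947 0.32651064] [-0.896  0.554  1.092  1.619 -0.512  1.278 -0.905] [ 0.32077878  0.54832284 -1.35287547] 0.014517542952801795
(array([-1.0288,  1.1311,  0.0214]), array([ 0.0004, -0.0018, -0.0031]))
w9
[357 198  11  11  92] [362.  203.2]
w6f
[182 202  13  11  86] [188.  207.7]
w5f
[ 42 270  29  27 554] [ 56.  282.9]
```

Request:
apply_moves:
  rows:
    - [[-0.1,0.2,0],[0,0,0]]
    - [[-0.19,0.4,0],[0,0,0]]
    - [[-0.28,0.6,0],[0,0,0]]
    - [[-0.37,0.8,0],[0,0,0]]
    - [[-0.46,0.98,0],[0,0,0]]
    - [[-0.46,0.98,0],[0,0,0]]

```text
clock: 24.85
tcp_pos: [0.6155, -0.2259, 0.3226]
orientation: [3.086, 0.581, -0.003]
contact_force: [-0.3, 0.3, -0.7]
grip_width: 0.0148
gripper_force: 49.0
```

```bash
python3 - <<'E'
from h import *
o=telemetry.get_obs(); t=o["tcp_pos"]; print(o["clock"],t,o["joints"].round(3)); print(delta([.5008,-.3095,.20],np.radians(-67.6)))
E
```

```text
24.85 [ 0.61549115 -0.22590751  0.32257137] [-0.414  0.579  1.041  1.572 -0.511  1.29  -0.498]
(array([-0.548 ,  0.1439,  0.4915]), array([ 0.0004,  0.0006, -0.0059]))
```

Request:
apply_moves:
  rows:
    - [[-0.2,0.05,0],[0,0,0]]
    - [[-0.4,0.1,0],[0,0,-0.005]]
    - [[-0.548,0.144,0],[0,0,-0.006]]
    - [[-0.548,0.144,0.15],[0,0,-0.006]]
    - [[-0.548,0.144,0.35],[0,0,-0.006]]
    - [[-0.548,0.144,0.5],[0,0,-0.006]]
    - [[-0.548,0.144,0.62],[0,0,-0.006]]
    - [[-0.548,0.144,0.65],[0,0,-0.006]]
    - [[-0.548,0.144,0.65],[0,0,-0.006]]

```text
clock: 25.98
tcp_pos: [0.5047, -0.3042, 0.1605]
orientation: [-3.078, -0.625, 0.001]
contact_force: [0.0, -0.5, -1.0]
grip_width: 0.0147
gripper_force: 49.0
```

```bash
python3 - <<'E'
from h import *
o=telemetry.get_obs(); t=o["tcp_pos"]; print(o["clock"],t,o["joints"].round(3),o["contact_force"]); print(delta([.5008,-.3095,.153],np.radians(-67.6)))
w=grab_frame("wrist"); cv2.imwrite("pics/w10.png",w["frame"][:,:,::-1])
f=grab_frame("side"); cv2.imwrite("pics/s10.png",f["frame"][:,:,::-1])
E
```

```text
25.975 [ 0.50471375 -0.3042455   0.16052256] [-0.218  0.62   0.92   1.895 -0.611  0.937 -0.175] [ 0.0326792  -0.476286   -0.98312499]
(array([-0.0226,  0.0133,  0.0301]), array([-0.0001,  0.0001,  0.0031]))
```

Request:
apply_moves:
  rows:
    - [[-0.0226,0.0133,0.03],[0,0,0.003]]
    - [[-0.0226,0.0133,0.03],[0,0,0.003]]
    - [[-0.0226,0.0133,0.03],[0,0,0.003]]

```text
clock: 26.45
tcp_pos: [0.5007, -0.31, 0.1532]
orientation: [3.082, 0.61, 0.0]
contact_force: [-0.3, 0.7, 0.1]
grip_width: 0.0147
gripper_force: 49.0
```

```bash
python3 - <<'E'
from h import *
o=telemetry.get_obs(); t=o["tcp_pos"]; print(o["clock"],t,o["contact_force"]); print(delta([.5008,-.3095,.141],np.radians(-67.6)))
E
```

```text
26.45 [ 0.50068709 -0.31004763  0.15318594] [-0.29596169  0.69893357  0.11803933]
(array([ 0.0012, -0.0019,  0.0487]), array([ 0.    , -0.0001, -0.0001]))
```

Request:
apply_moves:
  rows:
    - [[0.001,-0.002,0.03],[0,0,0]]
    - [[0.001,-0.002,0.055],[0,0,0]]
    - [[0.001,-0.002,0.075],[0,0,0]]
    - [[0.001,-0.002,0.095],[0,0,0]]
    - [[0.001,-0.002,0.11],[0,0,0]]
    - [[0.001,-0.002,0.11],[0,0,0]]

```text
clock: 27.2
tcp_pos: [0.5006, -0.3093, 0.1252]
orientation: [-3.082, -0.61, 0.001]
contact_force: [0.6, 0.2, -0.1]
grip_width: 0.0143
gripper_force: 49.0
```

The nose is through the plate hole with no force. I'll continue down to home.

Request:
apply_moves:
  rows:
    - [[0,0,0.03],[0,0,0]]
    - [[0,0,0.06],[0,0,0]]
    - [[0,0,0.085],[0,0,0]]
    - [[0,0,0.105],[0,0,0]]
    - [[0,0,0.125],[0,0,0]]
    - [[0,0,0.14],[0,0,0]]
    - [[0,0,0.148],[0,0,0]]
    - [[0,0,0.148],[0,0,0]]

```text
clock: 28.2
tcp_pos: [0.5007, -0.3093, 0.0889]
orientation: [-3.081, -0.61, -0.0]
contact_force: [-1.2, 2.0, 3.9]
grip_width: 0.0148
gripper_force: 49.7
```

Request:
apply_moves:
  rows:
    - [[0,0,0.004],[0,0,0]]
    - [[0,0,0.008],[0,0,0]]
    - [[0,0,0.008],[0,0,0]]

```text
clock: 28.58
tcp_pos: [0.5008, -0.3094, 0.0887]
orientation: [-3.08, -0.609, -0.003]
contact_force: [-6.0, 5.9, 22.9]
grip_width: 0.0147
gripper_force: 51.9
```

Request:
apply_moves:
  rows:
    - [[0,0,-0.004],[0,0,0]]
    - [[0,0,-0.004],[0,0,0]]
    - [[0,0,-0.004],[0,0,0]]
    - [[0,0,-0.004],[0,0,0]]
  jaw: 0

```text
clock: 29.08
tcp_pos: [0.5007, -0.3093, 0.0873]
orientation: [-3.082, -0.61, 0.001]
contact_force: [-1.0, 0.1, 0.4]
grip_width: 0.0429
gripper_force: 0.0
```

Request:
apply_moves:
  rows:
    - [[0,0,-0.1],[0,0,0]]
    - [[0,0,-0.3],[0,0,0]]
    - [[0,0,-0.5],[0,0,0]]
    - [[0,0,-0.7],[0,0,0]]
    - [[0,0,-0.85],[0,0,0]]
    - [[0,0,-0.85],[0,0,0]]

```text
clock: 29.82
tcp_pos: [0.5017, -0.3105, 0.3028]
orientation: [3.079, 0.609, 0.007]
contact_force: [0.6, -0.7, -0.6]
grip_width: 0.0424
gripper_force: 0.0
```

```bash
python3 - <<'E'
from h import *
o=telemetry.get_obs(); t=o["tcp_pos"]; print(o["clock"],t,o["contact_force"],o["grip_width"])
w=grab_frame("wrist"); g=cv2.cvtColor(w["frame"],cv2.COLOR_RGB2GRAY); cv2.imwrite("pics/w11.png",w["frame"][:,:,::-1])
al=np.radians(22.4); ux=np.array([np.cos(al),np.sin(al),0]); uy=np.array([-np.sin(al),np.cos(al),0]); c=np.array([.5946,-.2712,0])
P=lambda q:np.array(proj(w,c+ux*q[0]/1e3+uy*q[1]/1e3+np.array([0,0,q[2]/1e3])))
for n,q in (("pin top home",(-101,0,95)),("pin top 10 high",(-101,0,105)),("plate-y",(-110,32,55)),("plate y",(-110,-32,55)),("nut top",(-45,0,120)),("nut end",(-45,31,120)),("nut end",(-45,-31,120)),("fence",(28,0,110)),("px+8",(-93,0,95)),("px-8",(-109,0,95)),("py+8",(-101,8,95))): print(n,P(q).round(1))
u,v=P((-101,0,95)).round().astype(int)
print(g[v-16:v+17:2,u-20:u+21:2])
E
```

```text
29.825 [ 0.50173756 -0.31054473  0.30280011] [ 0.57251725 -0.74786059 -0.62910455] 0.04237399448689088
pin top home [311.7 214.3]
pin top 10 high [311.6 216.4]
plate-y [282.5 215. ]
plate y [341. 215.]
nut top [311.6 156.2]
nut end [275.6 156.2]
nut end [347.6 156.3]
fence [311.6  65.8]
px+8 [311.7 206.2]
px-8 [311.7 222.3]
py+8 [303.5 214.3]
[[247 243 247 247 247 155 161 149 138 160 224 152 222 243 241 243 240 241
  244 243 243]
 [247 243 248 206 168 159 144 146 162 161 162 248 237 225 241 244 241 242
  245 244 242]
 [247 243 247 229 160 137 137 138 124 109 111 212 247 244 222 244 241 242
  244 243 243]
 [247 244 244 225 139 132 140 105  58  63  64  61 195 247 242 243 241 242
  244 244 242]
 [243 235 240 217 145 136 121  60  62  61  62  77  66 229 246 233 241 242
  243 244 242]
 [239 235 239 241 157 134  82  58  63  86  79  68  65 139 247 229 241 242
  244 244 243]
 [239 235 239 242 200 204  64  83 107 115 113 111  80  85 248 234 240 242
  244 244 242]
 [239 234 240 240 240 236  67 105 109 111 113 112 111  79 246 242 241 242
  244 244 242]
 [239 235 240 240 242 212  90 109 108 110 111 112 113  97 239 243 241 242
  244 244 242]
 [238 235 238 240 241 238  97 107 107 111 109 114 111 115 241 242 240 241
  243 243 241]
 [238 235 239 239 241 242 148 102 106 109 110 111 109 139 240 242 240 241
  243 243 242]
 [239 235 239 239 240 240 227 105 106 107 109 111 112 238 241 243 240 241
  243 243 241]
 [237 234 238 240 238 240 241 229 154 126 115 147 220 218 210 213 241 241
  241 241 241]
 [235 234 238 242 231 241 242 241 241 241 240 241 242 207 137 130 243 240
  238 237 240]
 [235 234 238 241 225 241 241 240 241 239 239 240 241 142 141 132 244 241
  239 237 241]
 [235 234 238 241 225 240 241 240 240 238 237 239 241 142 140 135 243 239
  238 237 241]
 [235 234 238 242 232 240 240 239 241 239 238 240 240 139 140 135 243 240
  238 238 241]]
```

The pin stayed at the same height under a 23 N press and stands upright in the hole. The gripper is clear, so I'll hand in.

```bash
python3 -c "
from bench import job
print(job.hand_in())"
```

```text
the job is handed in; nothing more can be done
None
```

The job is handed in at about 30 s of the 72 s allowed: the stop is seated on the rail, the nut is turned and caught under the lips, the pin is home, and everything is released; the hand-in returned no verdict.

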